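# Pack the crucibles and stack the totes

## Task

Pack the three plain porcelain crucibles for the furnace in the open tote with the low divider: the large one in the compartment at the tote's cut-away end, the two small ones in the other compartment, each set down upright on the floor and not dropped. Then take the empty tote by its carry bar, turn it half round so that its cut-away end lies over the full-height end of the lower tote, and set it on top so that it rests level on the stacking lugs in the lower tote's mouth, clear of the crucibles. Leave the casserole with the side handle, the shallow dish, the bottle and the jar where they stand, and let go of everything.

Things in the scene. Friction and masses are not known exactly. Their poses are not given: they have to be found in the camera images.
- lower_tote: Tote to pack, fixed on a black mat: grey plastic, base 190 (x) x 140 mm, 3.5 mm walls leaning out to a 226 x 176 mm mouth 70 mm up, floor 4 mm. Origin: underside centre, z up. Its +x end wall is cut away (90 mm wide, down to 42 mm). A divider at x = 0, 4 mm thick, top at 22 mm, makes two compartments of 90 x 132 mm. Lugs on both long walls at x = -60 and +35 mm reach in to |y| = 58 mm, top at 50 mm.
- upper_tote: Empty loose tote, 0.35 kg: same mould, origin, axes and +x cut-away as the lower tote, no divider, but a carry bar over the mouth at x = 0 along y, 12 mm wide, between 58 and 70 mm up: pinch its middle from above. Facing the same way as the lower tote it sinks in (nests); turned 180 degrees and centred (5 mm off is fine) it stands on the lugs, underside 50 mm above the lower tote's underside.
- upper_notch (a point): Middle of the cut-away end of the upper tote at rim height: 113 mm along its +x from its centre, 70 mm above its underside. It must end over the -x (full-height) end of the lower tote.
- large_crucible: Large crucible: plain white porcelain cup without handle, outside diameter 56 mm, 40 mm high, straight-sided from 18 mm up to the rim and narrowing below to a 36 mm foot, wall 3 mm. Origin: centre of the underside, z up. Grasp it across its outside.
- small_crucible_a: Small crucible: plain white porcelain cup without handle, outside diameter 40 mm, 34 mm high, straight-sided from 14 mm up to the rim and narrowing below to a 26 mm foot, wall 3 mm. Origin: centre of the underside, z up. Grasp it across its outside.
- small_crucible_b: Second small crucible, the same as the first. Origin: centre of the underside, z up.
- casserole: Casserole, a look-alike that stays: white porcelain cup of 52 mm diameter, 38 mm high, with a round rod handle that reaches out to 57 mm from its centre along its +y. Origin: centre of the underside.
- dish: Evaporating dish, a look-alike that stays: shallow white porcelain dish of 72 mm diameter, 22 mm high. Origin: centre of the underside.
- reagent_bottle: Amber reagent bottle, 64 mm diameter, 130 mm high, a bystander beyond the work. Origin: centre of the underside.
- sample_jar: Squat sample jar with a white lid, 70 mm diameter, 75 mm high, a bystander beyond the work. Origin: centre of the underside.
Mind the look-alikes: they are no part of the job. What is shaped like the small_crucible_a but blue or pink is not meant. What is shaped like the small_crucible_b but black or pink is not meant.

How it is judged:
By the outcome, as a careful person would: the job done as asked, in the order asked, and still so for the second after the job is handed in, with the robot touching nothing.
It also fails if it takes over 120 s, if anything falls off the work surface, if the arm or the gripper's body presses on something with over 40 N, if the wrist force passes 120 N, or if a joint passes its speed limit or range.

## Robot

A 6-joint arm with a two-finger parallel gripper is mounted at the origin on the work surface. World frame = base frame: x ahead of the robot, y to its left, z up, the work surface at z = 0. Lengths are in m, angles in rad, forces in N, time in s.
With the tool pointing down it reaches from about 0.425 to 1.125 m from the base axis. Payload 14.9 kg.
Tool frame: the origin (TCP) lies on the centre line of the jaws, within the pads' length; the fingertips stand 14 mm ahead of it and the grasp point (between the pads) lies 5 mm behind it; y points along the fingers, z is the direction in which the jaws open and shut, and the axes are right-handed (so a half turn about y gives the same grasp; the last joint's range is limited). The gripper opens to 91 mm and grips with 3 to 60 N. Pads are 32 mm wide; open, the fingers measure 118 mm over their backs; the gripper's body (76 mm by 178 mm) begins 60 mm behind the grasp point.
Start: joints at [1.284, 0.379, 1.734, -0, 1.028, -0.033], TCP at [0.176, 0.678, 0.228] pointing down, gripper open.
Joint ranges: [-2.77, 2.77], [-0.74, 2.19], [0, 2.66], [-1.06, 4.2], [0.31, 2.87], [-3.08, 3.08]. Speed limits (rad/s): [1.89, 1.89, 2.39, 3.14, 3.14, 3.14].

## Interface

Orientations are given as a unit quaternion [w, x, y, z].
In Python, from bench import env gives the robot as it stands.
- The arm moves only by the shell command python3 -m handwheel 'ROWS' [FORCE]. ROWS is JSON, a list of rows, each a list of 3 entries, a list of its own where there are three numbers: the gripper's target within -1 to 1 (shut at 1, half-way at 0, fully open at -1), then the shift along the world's x, y, z in cm, then the turn, a rotation vector about the world's x, y, z in rad. In form: [[gripper, [tx, ty, tz], [ax, ay, az]], ...]. A call has 1 to 5 rows; each row is the pose to reach, as a shift and turn from the pose commanded when the call began; what a row does not reach only later rows make up. A row lasts 1/10 s, in which the tool goes at most 50 mm and 8.59 degrees, less where a joint would pass 70% of its speed; a pose out of reach is approached as far as the arm can. A call with a gripper value outside its range is refused whole. The fingers move at their own pace and stop on an object; FORCE is the grip in N (left out, the last holds). Time passes only in rows, so rows that repeat a pose let the fingers close. It gives the time, the measured TCP pose, the force and the opening at its end, in the units of the state.
- env.read_state(): the state, without advancing time (a new reading comes with each control period).
- env.capture(name): name is "side" or "top"; returns a dict with "image" (420x560x3 uint8, red, green, blue), "depth" (420x560 float32, m along the optical axis (not along the pixel's ray), 0 where there is no reading), "fx", "fy", "cx", "cy" (pixels), "pose" (4x4, takes a point from camera to world coordinates). Camera axes: x right, y up, looking along -z (the intrinsics and any distortion apply to the point x, -y, -z); pixel columns grow to the right and rows downward; lengths in m; the calibration is good to about 2 mm. A picture is of the moment at which its call begins.
- env.close_job(): hands the job in, once; it reports no verdict.
Trained networks look in the newest picture that a camera, given by its name, has taken for a name from the list of things; names that differ only in an ending like _2 or _b are one class to them, and where a whole thing is asked for, a point or a joint stands for the part that bears it (a point fixed in the world has none). Each returns a list of dicts, best first, with "conf" (0 to 1); they miss things now and then, are a little off and sometimes report something else, mostly with a low value. They report only what shows in the picture. A call takes as long as a camera call. They do not tell look-alikes from the thing itself.
- env.cut_out(camera, thing): "region" (420x560 bool, what is visible of it) and "box" ([left, top, right, bottom] in pixels, round what is visible of it).
The state is a dict: "time_s": time; "q": joint angles; "joint_velocities": joint speeds; "tau": joint torques, N m; "tool_pos": TCP position; "tcp_rot": TCP orientation; "force": force on the tool from outside, world axes, zero at the start; "ft_torque": the same for the moment, N m; "gripper_width": finger opening in m.
Only numpy, scipy, OpenCV 4.12 (cv2) and the standard library are available. Lean on these libraries where they do the work, as an engineer would, in place of code of your own. Each camera call takes 0.05 s, during which the arm holds its last target. There are 200 camera calls.

## Working session

There is one attempt and no reset: what is moved stays moved. The work goes in short steps, Python scripts to look and compute and a shell command to move; the robot and the scene stay as the last step left them, time stands still between calls to the robot, and variables do not carry over. Pictures are saved under pics/ and viewed, about 12 in all and at most 16, crops included, and the job is handed in when it is done.

```bash
ls; mkdir -p pics; cat > h.py <<'E'
import numpy as np, cv2
from bench import env
def snap(cam,name=None):
    c=env.capture(cam)
    if name: cv2.imwrite('pics/'+name,c['image'][:,:,::-1])
    return c
def cloud(c):
    d=c['depth']; v,u=np.mgrid[:d.shape[0],:d.shape[1]]
    P=np.stack([(u-c['cx'])/c['fx']*d,-(v-c['cy'])/c['fy']*d,-d],-1)
    W=P@c['pose'][:3,:3].T+c['pose'][:3,3]; W[d<=0]=np.nan
    return W
E
python3 - <<'E'
from h import *
for k in('top','side'):
    c=snap(k,k+'0.png'); W=cloud(c); np.savez('/tmp/%s.npz'%k,W=W,im=c['image']); print(k,[x for x in c if x not in('image','depth')],c['fx'],np.round(c['pose'],3).tolist())
    for t in('lower_tote','upper_tote','large_crucible','small_crucible_a','casserole','dish','reagent_bottle','sample_jar'):
        for r in env.cut_out(k,t)[:4]:
            p=W[r['region']]; p=p[~np.isnan(p[:,0])]
            top=p[p[:,2]>np.percentile(p[:,2],97)-.006]
            print(t,round(r['conf'],2),np.array(r['box']).astype(int).tolist(),'lo',np.percentile(p,2,axis=0).round(3),'hi',np.percentile(p,98,axis=0).round(3),'topmid',((top.min(0)+top.max(0))/2).round(3))
s=env.read_state();print(s)
E
```

```text
pics
top ['fx', 'fy', 'cx', 'cy', 'pose'] 538.6399932430571 [[-0.007, 0.994, -0.113, 0.424], [-1.0, -0.007, 0.005, 0.018], [0.004, 0.113, 0.994, 1.141], [0.0, 0.0, 0.0, 1.0]]
lower_tote 0.69 [362, 189, 474, 313] lo [ 0.332 -0.373 -0.001] hi [ 0.59  -0.185  0.072] topmid [ 0.462 -0.285  0.07 ]
upper_tote 0.77 [88, 181, 204, 312] lo [0.36  0.179 0.001] hi [0.585 0.366 0.073] topmid [0.474 0.27  0.072]
large_crucible 0.74 [238, 125, 262, 157] lo [ 0.674  0.04  -0.   ] hi [0.727 0.091 0.043] topmid [0.7   0.065 0.041]
small_crucible_a 0.74 [235, 291, 255, 312] lo [ 0.346  0.061 -0.   ] hi [0.381 0.094 0.036] topmid [0.363 0.077 0.035]
small_crucible_a 0.74 [315, 213, 335, 232] lo [ 0.51  -0.108  0.001] hi [ 0.545 -0.073  0.037] topmid [ 0.527 -0.09   0.035]
small_crucible_a 0.65 [308, 256, 332, 275] lo [ 0.414 -0.097 -0.001] hi [ 0.453 -0.058  0.037] topmid [ 0.431 -0.076  0.035]
small_crucible_a 0.62 [220, 195, 242, 215] lo [0.544 0.085 0.001] hi [0.58  0.121 0.036] topmid [0.562 0.103 0.034]
casserole 0.71 [263, 184, 291, 222] lo [ 0.527 -0.015 -0.   ] hi [0.596 0.032 0.04 ] topmid [0.
[... 2121 characters left out ...]
 0.076] topmid [ 0.726 -0.242  0.074]
{'time_s': 0.9, 'q': array([ 1.28369898e+00,  3.78897504e-01,  1.73419548e+00,  1.46651501e-05,
        1.02851501e+00, -3.32813027e-02]), 'joint_velocities': array([ 0.00023082, -0.00115022, -0.00145387,  0.00121935,  0.00035163,
        0.00029265]), 'tau': array([-9.29417729e-04, -7.63662243e+01, -4.34750104e+01,  6.51242724e-02,
        3.89734819e-02,  3.85979376e-06]), 'tool_pos': array([0.17576287, 0.67758717, 0.22793575]), 'tcp_rot': array([-0.70141523,  0.70142452, -0.08950474,  0.08949424]), 'force': array([ 0.28011191,  1.25545973, -0.0767927 ]), 'ft_torque': array([-0.00195251,  0.02193955, -0.04301647]), 'gripper_width': 0.09129801089619727}
```

View pictures.

View pics/top0.png

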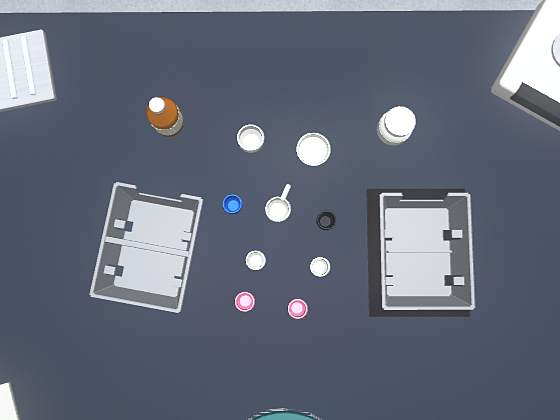

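View pics/side0.png

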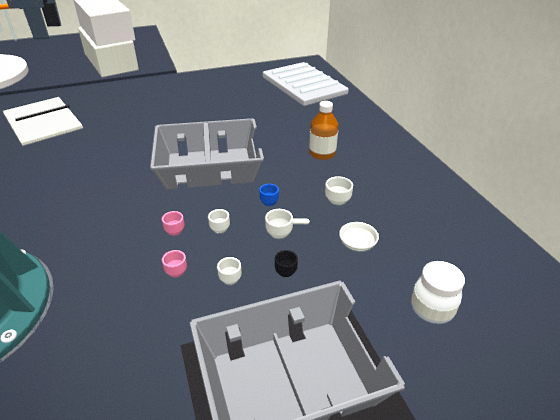

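```bash
python3 - <<'E'
from h import *
for k in('top','side'):
    z=np.load('/tmp/%s.npz'%k); W=z['W'].reshape(-1,3); im=z['im'].reshape(-1,3)
    for n,c,R in(('low',(.463,-.285),.16),('up',(.475,.27),.16)):
        m=(np.hypot(W[:,0]-c[0],W[:,1]-c[1])<R)&(W[:,2]>.063)&(W[:,2]<.078)
        p=W[m]
        r=cv2.minAreaRect(p[:,:2].astype(np.float32)*1000); print(k,n,m.sum(),r,'z',np.percentile(p[:,2],[10,50,90]).round(4))
    for n,c,R,h in(('L',(.70,.064),.028,.04),('a',(.447,.055),.02,.034),('b',(.431,-.076),.02,.034),('cas',(.564,.01),.026,.038)):
        m=(np.hypot(W[:,0]-c[0],W[:,1]-c[1])<R+.012)&(W[:,2]>h-.006)&(W[:,2]<h+.006)
        p=W[m]; (x,y),r=cv2.minEnclosingCircle(p[:,:2].astype(np.float32)*1000); print(k,n,m.sum(),round(x,1),round(y,1),'r',round(r,1))
    m=(abs(W[:,0]-.463)<.07)&(abs(W[:,1]+.285)<.03)&(W[:,2]<.03); print('floor z',np.percentile(W[m][:,2],[10,50,90]).round(4))
    m=(abs(W[:,0]-.3)<.02)&(abs(W[:,1]+.1)<.1); print('table z',np.nanmedian(W[m][:,2]).round(4))
E
```

```text
top low 1668 ((461.60760498046875, -285.4613342285156), (184.18678283691406, 230.7313995361328), 89.70085144042969) z [0.0655 0.0696 0.0723]
top up 2178 ((473.7264709472656, 270.66363525390625), (184.01943969726562, 232.4196319580078), 79.30023956298828) z [0.066  0.07   0.0728]
top L 139 700.8 65.4 r 28.1
top a 83 445.9 56.1 r 19.8
top b 89 431.5 -75.8 r 19.9
top cas 164 562.0 5.6 r 37.0
floor z [0.0013 0.0043 0.0074]
table z 0.0002
side low 3027 ((463.72601318359375, -285.5987243652344), (184.5854034423828, 232.95968627929688), 89.56941986083984) z [0.0652 0.0692 0.0706]
side up 1351 ((475.33721923828125, 269.68426513671875), (187.8942413330078, 232.1708984375), 78.94730377197266) z [0.0654 0.0696 0.0713]
side L 178 701.8 65.1 r 30.1
side a 154 447.7 54.9 r 20.7
side b 186 433.4 -77.2 r 21.4
side cas 235 561.9 4.0 r 36.5
floor z [0.0025 0.0038 0.0053]
table z -0.0002
```

```bash
H="python3 -m handwheel"
python3 -m handwheel '[[-1,[4,-4,0],[0,0,0]],[-1,[7,-8,0],[0,0,0.1]],[-1,[10,-11.5,0],[0,0,0.15]],[-1,[13.1,-15.3,0],[0,0,0.254]],[-1,[13.1,-15.3,0],[0,0,0.254]]]' 30
python3 -m handwheel '[[-1,[3.3,-3.8,0],[0,0,0]],[-1,[6.6,-7.6,0],[0,0,0]],[-1,[9.9,-11.5,0],[0,0,0]],[-1,[13.1,-15.3,0],[0,0,0]],[-1,[15,-17.5,0],[0,0,0]]]'
python3 -c "from h import *;s=env.read_state();print({k:np.round(v,4) for k,v in s.items()})"
```

```text
time_s: 1.4
tool_pos: [0.3093, 0.5211, 0.228]
tcp_rot: [-0.707, 0.707, 0.001, -0.0]
force: [-0.4, 1.9, -0.1]
gripper_width: 0.0909
time_s: 1.9
tool_pos: [0.4583, 0.3477, 0.2282]
tcp_rot: [0.707, -0.707, 0.0, -0.001]
force: [0.4, 0.9, -0.0]
gripper_width: 0.0913
{'time_s': np.float64(1.9), 'q': array([ 6.0860e-01,  1.8410e-01,  1.9898e+00, -2.0000e-04,  9.6720e-01,
       -9.6040e-01]), 'joint_velocities': array([-0.5029,  0.0228, -0.0299,  0.0054,  0.0051, -0.4976]), 'tau': array([  4.4327, -58.8558, -40.4261,  -0.1239,   0.1185,   0.5396]), 'tool_pos': array([0.4583, 0.3477, 0.2282]), 'tcp_rot': array([ 7.072e-01, -7.071e-01,  4.000e-04, -7.000e-04]), 'force': array([ 0.4478,  0.9492, -0.0413]), 'ft_torque': array([ 0.0653, -0.0032,  0.0454]), 'gripper_width': np.float64(0.0913)}
```

```bash
python3 -m handwheel '[[-1,[3.3,-3.8,0],[0,0,0]],[-1,[6.6,-7.6,0],[0,0,0]],[-1,[9.9,-11.5,0],[0,0,0]],[-1,[12.1,-14.1,0],[0,0,0]],[-1,[15,-17.5,0],[0,0,0]]]'
python3 -m handwheel '[[-1,[3.3,-3.8,0],[0,0,0]],[-1,[6.6,-7.6,0],[0,0,0]],[-1,[9.2,-10.9,-1],[0,0,0]],[-1,[9.2,-10.9,-5],[0,0,0]],[-1,[9.2,-10.9,-9],[0,0,0]]]'
python3 -m handwheel '[[-1,[0,0,0],[0,0,0]],[-1,[0,0,0],[0,0,0]],[-1,[0,0,0],[0,0,0]]]'
```

```text
time_s: 2.4
tool_pos: [0.6076, 0.1738, 0.2281]
tcp_rot: [0.707, -0.707, 0.0, -0.0]
force: [0.6, 0.2, 0.6]
gripper_width: 0.0914
time_s: 2.9
tool_pos: [0.7002, 0.0648, 0.1375]
tcp_rot: [0.707, -0.707, -0.0, -0.002]
force: [-0.3, 1.0, -1.1]
gripper_width: 0.0913
time_s: 3.2
tool_pos: [0.7, 0.0661, 0.1404]
tcp_rot: [0.707, -0.707, -0.001, -0.001]
force: [1.1, -1.0, 0.5]
gripper_width: 0.0914
```

```bash
python3 - <<'E'
from h import *
c=snap('side','side1.png'); s=env.read_state(); print(s['tool_pos'],s['force'])
cv2.imwrite('pics/side1.png',cv2.resize(c['image'][80:300,180:480,::-1],None,fx=2,fy=2))
E
```

```text
[0.70005086 0.06610792 0.1405047 ] [-0.28464887  0.26410326  0.80118715]
```

View pics/side1.png

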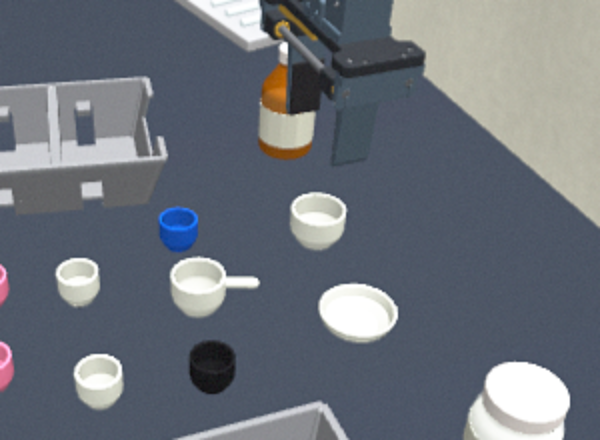

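```bash
python3 -m handwheel '[[-1,[0.1,-0.1,-4],[0,0,0]],[-1,[0.1,-0.1,-8],[0,0,0]],[-1,[0.1,-0.1,-10.5],[0,0,0]],[-1,[0.1,-0.1,-11.6],[0,0,0]],[-1,[0.1,-0.1,-11.6],[0,0,0]]]' 20
python3 -m handwheel '[[-0.1,[0,0,0],[0,0,0]],[0.2,[0,0,0],[0,0,0]],[0.2,[0,0,0],[0,0,0]],[0.2,[0,0,0],[0,0,0]],[0.2,[0,0,0],[0,0,0]]]' 20
python3 -m handwheel '[[0.2,[0,0,0],[0,0,0]],[0.2,[0,0,0],[0,0,0]],[0.2,[0,0,0],[0,0,0]]]' 20
```

```text
time_s: 3.75
tool_pos: [0.6999, 0.0648, 0.0221]
tcp_rot: [-0.707, 0.707, 0.0, -0.0]
force: [0.2, 0.2, 0.8]
gripper_width: 0.0914
time_s: 4.25
tool_pos: [0.7, 0.0646, 0.0225]
tcp_rot: [0.707, -0.707, -0.0, -0.0]
force: [-1.8, -0.3, 6.8]
gripper_width: 0.0561
time_s: 4.55
tool_pos: [0.7, 0.0646, 0.0225]
tcp_rot: [0.707, -0.707, -0.0, -0.0]
force: [-2.3, 0.3, 6.3]
gripper_width: 0.0555
```

```bash
python3 -m handwheel '[[0.3,[0,0,1],[0,0,0]],[0.3,[0,0,4],[0,0,0]],[0.3,[0,0,8],[0,0,0]],[0.3,[0,0,12.5],[0,0,0]],[0.3,[0,0,12.5],[0,0,0]]]' 25
python3 -m handwheel '[[0.3,[-1,-2,0],[0,0,0]],[0.3,[-3,-5.5,0],[0,0,0]],[0.3,[-5,-9,0],[0,0,0]],[0.3,[-7,-13,0],[0,0,0]],[0.3,[-9,-16.5,0],[0,0,0]]]'
python3 -m handwheel '[[0.3,[-2,-3.5,0],[0,0,0]],[0.3,[-4,-7.5,0],[0,0,0]],[0.3,[-6,-11,0],[0,0,0]],[0.3,[-8,-15,0],[0,0,0]],[0.3,[-10,-18.5,0],[0,0,0]]]'
python3 -m handwheel '[[0.3,[0,0,0],[0,0,0]],[0.3,[0,0,0],[0,0,0]],[0.3,[0,0,0],[0,0,0]]]'
python3 - <<'E'
from h import *
c=snap('side'); s=env.read_state(); print(s['tool_pos'],s['force'],s['q'])
cv2.imwrite('pics/side2.png',cv2.resize(c['image'][120:420,100:500,::-1],None,fx=1.5,fy=1.5))
E
```

```text
time_s: 5.05
tool_pos: [0.703, 0.0648, 0.1539]
tcp_rot: [0.707, -0.707, -0.003, -0.003]
force: [1.0, -0.6, -0.7]
gripper_width: 0.0559
time_s: 5.55
tool_pos: [0.6075, -0.1024, 0.1459]
tcp_rot: [0.707, -0.707, 0.001, 0.001]
force: [0.1, 0.1, -0.3]
gripper_width: 0.0558
time_s: 6.05
tool_pos: [0.5074, -0.287, 0.1461]
tcp_rot: [0.707, -0.707, 0.001, 0.0]
force: [0.7, 0.3, -0.4]
gripper_width: 0.0555
time_s: 6.35
tool_pos: [0.5094, -0.2849, 0.1464]
tcp_rot: [0.707, -0.707, 0.0, 0.0]
force: [0.5, -0.5, 0.6]
gripper_width: 0.0555
[ 0.50967124 -0.28464975  0.14653288] [-0.62857748 -0.34691051 -0.48749791] [-5.49270677e-01  3.11708679e-01  2.00698456e+00  1.25296789e-05
  8.23648063e-01 -2.12110886e+00]
```

View pics/side2.png

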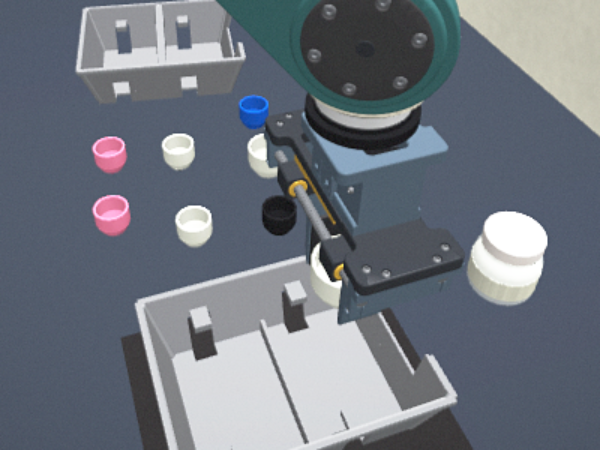

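```bash
python3 -m handwheel '[[0.3,[0,-0.1,-3],[0,0,0]],[0.3,[0,-0.1,-6],[0,0,0]],[0.3,[0,-0.1,-9],[0,0,0]],[0.3,[0,-0.1,-11],[0,0,0]],[0.3,[0,-0.1,-11.5],[0,0,0]]]'
python3 -m handwheel '[[0.3,[0,0,0],[0,0,0]],[0.3,[0,0,-0.2],[0,0,0]],[0.3,[0,0,-0.3],[0,0,0]]]'
python3 -m handwheel '[[0.3,[0,0,-0.1],[0,0,0]],[0.3,[0,0,-0.15],[0,0,0]]]'
```

```text
time_s: 6.9
tool_pos: [0.5089, -0.2847, 0.0297]
tcp_rot: [0.708, -0.706, 0.0, 0.002]
force: [0.3, 0.5, 0.2]
gripper_width: 0.0562
time_s: 7.2
tool_pos: [0.5105, -0.2866, 0.0299]
tcp_rot: [-0.707, 0.707, 0.001, 0.0]
force: [-0.3, 0.2, -0.3]
gripper_width: 0.0557
time_s: 7.4
tool_pos: [0.51, -0.2866, 0.0279]
tcp_rot: [-0.707, 0.707, 0.0, 0.0]
force: [0.5, -0.7, -0.4]
gripper_width: 0.0556
```

```bash
python3 -m handwheel '[[0.3,[0,0,-0.05],[0,0,0]],[0.3,[0,0,-0.1],[0,0,0]],[0.3,[0,0,-0.1],[0,0,0]]]'
python3 -m handwheel '[[0.3,[0,0,-0.05],[0,0,0]],[0.3,[0,0,-0.05],[0,0,0]]]'
```

```text
time_s: 7.7
tool_pos: [0.5098, -0.2865, 0.0265]
tcp_rot: [-0.707, 0.707, 0.0, -0.0]
force: [0.5, 0.9, 1.1]
gripper_width: 0.0558
time_s: 7.9
tool_pos: [0.5098, -0.2865, 0.0264]
tcp_rot: [0.707, -0.707, -0.0, 0.0]
force: [-3.5, 1.0, 11.5]
gripper_width: 0.0558
```

```bash
python3 -m handwheel '[[0.1,[0,0,0],[0,0,0]],[-0.5,[0,0,0],[0,0,0]],[-0.5,[0,0,0],[0,0,0]],[-0.5,[0,0,0],[0,0,0]],[-0.5,[0,0,0.5],[0,0,0]]]'
python3 -m handwheel '[[-0.5,[0,0,3],[0,0,0]],[-0.5,[0,0,6],[0,0,0]],[-0.5,[0,0,9],[0,0,-0.13]],[-0.5,[0,0,12.5],[0,0,-0.27]],[-0.5,[-1,4,12.5],[0,0,-0.4]]]'
```

```text
time_s: 8.4
tool_pos: [0.5094, -0.2862, 0.0305]
tcp_rot: [0.707, -0.707, 0.0, 0.0]
force: [0.7, -0.3, -0.4]
gripper_width: 0.0689
time_s: 8.9
tool_pos: [0.5032, -0.2498, 0.161]
tcp_rot: [-0.691, 0.693, -0.14, 0.146]
force: [0.3, 1.1, -0.8]
gripper_width: 0.0685
```

```bash
python3 -m handwheel '[[-0.43,[-1,3,0],[0,0,-0.14]],[-0.43,[-2,6,0],[0,0,-0.28]],[-0.43,[-3,8,0],[0,0,-0.42]],[-0.43,[-4,10,0],[0,0,-0.56]],[-0.43,[-5,12.5,0],[0,0,-0.70]]]'
python3 -m handwheel '[[-0.43,[-1,3,0],[0,0,-0.14]],[-0.43,[-1.75,4.5,0],[0,0,-0.28]],[-0.43,[-1.75,4.5,0],[0,0,-0.42]],[-0.43,[-1.75,4.5,0],[0,0,-0.47]],[-0.43,[-1.75,4.5,-4],[0,0,-0.47]]]'
python3 -m handwheel '[[-0.43,[0,0,-1],[0,0,0]],[-0.43,[0,0,-1],[0,0,0]],[-0.43,[0,0,-1],[0,0,0]]]'
python3 - <<'E'
from h import *
c=snap('side'); W=cloud(c); s=env.read_state(); print(s['tool_pos'],s['tcp_rot'],s['force'],s['q'])
cv2.imwrite('pics/side3.png',cv2.resize(c['image'][140:420,120:500,::-1],None,fx=1.5,fy=1.5))
E
```

```text
time_s: 9.4
tool_pos: [0.4494, -0.1208, 0.1563]
tcp_rot: [0.602, -0.602, 0.371, -0.372]
force: [0.6, 0.4, 0.1]
gripper_width: 0.0651
time_s: 9.9
tool_pos: [0.4356, -0.077, 0.1193]
tcp_rot: [-0.501, 0.498, -0.498, 0.503]
force: [0.6, 0.6, -0.3]
gripper_width: 0.0657
time_s: 10.2
tool_pos: [0.4325, -0.0765, 0.1066]
tcp_rot: [-0.5, 0.5, -0.5, 0.5]
force: [-0.4, -0.8, 1.1]
gripper_width: 0.065
[ 0.43281342 -0.07657321  0.10690301] [ 0.50041107 -0.50010727  0.49950162 -0.49997961] [ 0.50193428  0.16077155 -0.30151091] [-2.28147509e-01  1.74863302e-01  2.29607820e+00  1.21818432e-05
  6.69850226e-01 -2.29194173e-01]
```

View pics/side3.png

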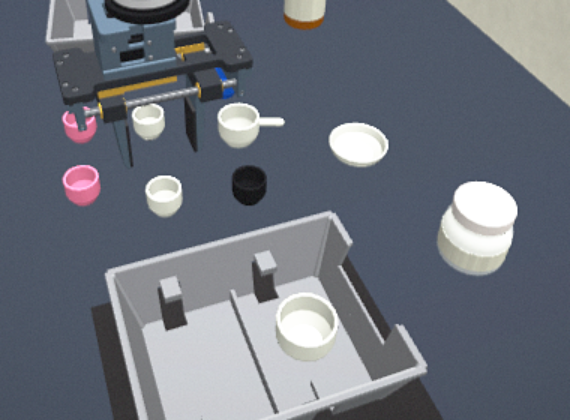

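```bash
python3 -m handwheel '[[-0.43,[0,0,-3],[0,0,0]],[-0.43,[0,0,-6],[0,0,0]],[-0.43,[0,0,-8],[0,0,0]],[-0.43,[0,0,-8.7],[0,0,0]],[-0.43,[0,0,-8.7],[0,0,0]]]' 20
python3 -m handwheel '[[0,[0,0,0],[0,0,0]],[0.5,[0,0,0],[0,0,0]],[0.5,[0,0,0],[0,0,0]],[0.5,[0,0,0],[0,0,0]],[0.5,[0,0,0],[0,0,0]]]' 20
python3 -m handwheel '[[0.5,[0,0,0],[0,0,0]],[0.5,[0,0,1],[0,0,0]],[0.5,[0,0,5],[0,0,0]],[0.5,[0,0,9],[0,0,0]],[0.5,[0,0,12],[0,0,0]]]' 20
python3 -m handwheel '[[0.5,[0,0,0],[0,0,0]],[0.5,[0,0,0],[0,0,0]]]' 20
```

```text
time_s: 10.75
tool_pos: [0.4324, -0.0765, 0.0191]
tcp_rot: [-0.5, 0.5, -0.5, 0.5]
force: [0.6, -0.8, 0.3]
gripper_width: 0.0655
time_s: 11.25
tool_pos: [0.4328, -0.0765, 0.0196]
tcp_rot: [0.5, -0.5, 0.499, -0.5]
force: [-2.0, 0.5, 11.2]
gripper_width: 0.0395
time_s: 11.75
tool_pos: [0.4325, -0.0765, 0.1416]
tcp_rot: [0.501, -0.5, 0.499, -0.5]
force: [1.1, 0.1, -1.0]
gripper_width: 0.0397
time_s: 11.95
tool_pos: [0.4325, -0.0765, 0.1397]
tcp_rot: [0.501, -0.5, 0.499, -0.5]
force: [-0.1, 0.2, 0.1]
gripper_width: 0.0396
```

```bash
python3 -m handwheel '[[0.5,[0,-2,0],[0,0,0]],[0.5,[-0.4,-5,0],[0,0,0]],[0.5,[-0.8,-8.5,0],[0,0,0]],[0.5,[-1.2,-12,0],[0,0,0]],[0.5,[-1.7,-15.5,0],[0,0,0]]]'
python3 -m handwheel '[[0.5,[0,-3.5,0],[0,0,0]],[0.5,[0,-6.5,0],[0,0,0]],[0.5,[0,-8.4,0],[0,0,0]],[0.5,[0,-8.4,0],[0,0,0]],[0.5,[0,-8.4,-2],[0,0,0]]]'
python3 -m handwheel '[[0.5,[0,0,-3],[0,0,0]],[0.5,[0,0,-6],[0,0,0]],[0.5,[0,0,-8],[0,0,0]],[0.5,[0,0,-9],[0,0,0]],[0.5,[0,0,-9],[0,0,0]]]'
python3 -m handwheel '[[0.5,[0,0,0],[0,0,0]],[0.5,[0,0,0],[0,0,0]]]'
```

```text
time_s: 12.45
tool_pos: [0.4142, -0.2323, 0.1377]
tcp_rot: [0.5, -0.5, 0.501, -0.499]
force: [0.5, -0.2, -0.2]
gripper_width: 0.0393
time_s: 12.95
tool_pos: [0.4159, -0.3157, 0.1196]
tcp_rot: [-0.5, 0.5, -0.499, 0.501]
force: [1.3, -0.3, 0.3]
gripper_width: 0.0393
time_s: 13.45
tool_pos: [0.4146, -0.314, 0.0277]
tcp_rot: [0.5, -0.5, 0.501, -0.499]
force: [0.4, -1.1, -0.9]
gripper_width: 0.0393
time_s: 13.65
tool_pos: [0.4158, -0.3156, 0.0299]
tcp_rot: [0.5, -0.5, 0.499, -0.5]
force: [0.7, -0.0, -0.5]
gripper_width: 0.0395
```

```bash
python3 -m handwheel '[[0.5,[0,0,-0.2],[0,0,0]],[0.5,[0,0,-0.4],[0,0,0]],[0.5,[0,0,-0.5],[0,0,0]],[0.5,[0,0,-0.55],[0,0,0]],[0.5,[0,0,-0.55],[0,0,0]]]'
python3 -m handwheel '[[0.5,[0,0,-0.05],[0,0,0]],[0.5,[0,0,-0.05],[0,0,0]]]'
```

```text
time_s: 14.15
tool_pos: [0.4153, -0.3155, 0.0236]
tcp_rot: [-0.5, 0.5, -0.5, 0.5]
force: [-2.1, 0.2, 5.6]
gripper_width: 0.0392
time_s: 14.35
tool_pos: [0.4153, -0.3155, 0.0235]
tcp_rot: [-0.5, 0.5, -0.5, 0.5]
force: [-4.3, 3.6, 15.6]
gripper_width: 0.0394
```

```bash
python3 -m handwheel '[[0.1,[0,0,0],[0,0,0]],[-0.12,[0,0,0],[0,0,0]],[-0.12,[0,0,0],[0,0,0]],[-0.12,[0,0,0.4],[0,0,0]],[-0.12,[0,0,1],[0,0,0]]]'
python3 -m handwheel '[[-0.12,[0,0,3],[0,0,0]],[-0.12,[0,0,7],[0,0,0]],[-0.12,[0,0,11],[0,0,0]],[-0.43,[0,4,11],[0,0,0]],[-0.43,[0,8,11],[0,0,0]]]'
python3 -m handwheel '[[-0.43,[0,5,0],[0,0,0]],[-0.43,[1,10,0],[0,0,0]],[-0.43,[2,15,0],[0,0,0]],[-0.43,[3.2,20,0],[0,0,0]],[-0.43,[3.2,24,0],[0,0,0]]]'
python3 -m handwheel '[[-0.43,[0,4,0],[0,0,0]],[-0.43,[0,5.1,-1],[0,0,0]],[-0.43,[0,5.1,-4],[0,0,0]],[-0.43,[0,5.1,-4],[0,0,0]],[-0.43,[0,5.1,-4],[0,0,0]]]'
python3 - <<'E'
from h import *
c=snap('side'); W=cloud(c); s=env.read_state(); print(s['tool_pos'],s['tcp_rot'],s['force'],s['q'])
for n,x,h in(('a',(.447,.0555),.034),('b',(.4157,-.3155),.038)):
    p=W.reshape(-1,3); p=p[(np.hypot(p[:,0]-x[0],p[:,1]-x[1])<.032)&(abs(p[:,2]-h)<.006)]
    (u,v),r=cv2.minEnclosingCircle(p[:,:2].astype(np.float32)*1000); print(n,len(p),u,v,r)
cv2.imwrite('pics/side4.png',cv2.resize(c['image'][140:420,120:500,::-1],None,fx=1.5,fy=1.5))
E
```

```text
time_s: 14.85
tool_pos: [0.4151, -0.3153, 0.033]
tcp_rot: [-0.5, 0.5, -0.5, 0.499]
force: [-0.2, -0.5, -0.2]
gripper_width: 0.051
time_s: 15.35
tool_pos: [0.4159, -0.2354, 0.1448]
tcp_rot: [-0.5, 0.5, -0.499, 0.501]
force: [0.1, 0.4, -0.5]
gripper_width: 0.0635
time_s: 15.85
tool_pos: [0.4482, 0.0068, 0.1438]
tcp_rot: [0.501, -0.5, 0.499, -0.5]
force: [-0.6, -0.6, -0.2]
gripper_width: 0.0656
time_s: 16.35
tool_pos: [0.4469, 0.0552, 0.103]
tcp_rot: [-0.5, 0.501, -0.5, 0.499]
force: [0.3, 0.3, 0.3]
gripper_width: 0.0651
[0.4474724  0.05511242 0.10359477] [-0.50004659  0.50010427 -0.49994304  0.49990608] [-0.25858566 -0.60654167 -0.09206186] [ 7.08518066e-02  1.98602308e-01  2.27491267e+00 -2.25497990e-05
  6.68173547e-01  7.05677717e-02]
a 144 446.36334228515625 55.37489700317383 20.964019775390625
b 308 416.0633239746094 -315.58966064453125 20.096351623535156
```

View pics/side4.png

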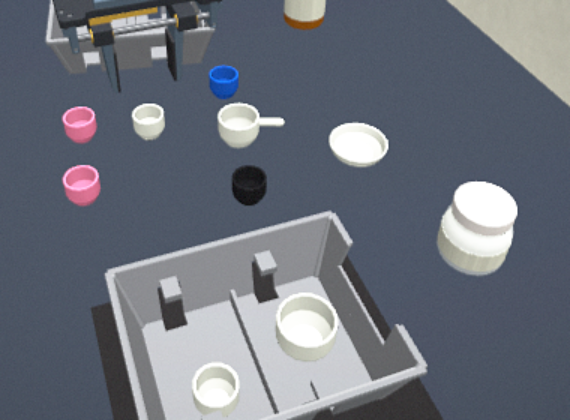

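```bash
python3 -m handwheel '[[-0.43,[0,0,-3],[0,0,0]],[-0.43,[0,0,-6],[0,0,0]],[-0.43,[0,0,-7.6],[0,0,0]],[-0.43,[0,0,-8.3],[0,0,0]],[-0.43,[0,0,-8.3],[0,0,0]]]' 20
python3 -m handwheel '[[0,[0,0,0],[0,0,0]],[0.5,[0,0,0],[0,0,0]],[0.5,[0,0,0],[0,0,0]],[0.5,[0,0,0],[0,0,0]],[0.5,[0,0,0],[0,0,0]]]' 20
python3 -m handwheel '[[0.5,[0,0,0],[0,0,0]],[0.5,[0,0,1],[0,0,0]],[0.5,[0,0,5],[0,0,0]],[0.5,[0,0,9],[0,0,0]],[0.5,[0,0,12],[0,0,0]]]' 20
python3 -m handwheel '[[0.5,[0,0,0],[0,0,0]],[0.5,[0,0,0],[0,0,0]]]' 20
```

```text
time_s: 16.9
tool_pos: [0.4475, 0.0552, 0.0202]
tcp_rot: [-0.5, 0.5, -0.5, 0.5]
force: [-0.5, 0.1, -0.3]
gripper_width: 0.065
time_s: 17.4
tool_pos: [0.4477, 0.0556, 0.0205]
tcp_rot: [0.5, -0.5, 0.5, -0.5]
force: [-2.4, -0.3, 10.2]
gripper_width: 0.0391
time_s: 17.9
tool_pos: [0.4475, 0.0556, 0.1426]
tcp_rot: [0.501, -0.5, 0.499, -0.5]
force: [-0.4, 0.1, -1.2]
gripper_width: 0.0388
time_s: 18.1
tool_pos: [0.4475, 0.0556, 0.1407]
tcp_rot: [0.501, -0.5, 0.499, -0.5]
force: [-0.9, -0.1, -0.4]
gripper_width: 0.0388
```

```bash
python3 -m handwheel '[[0.5,[0,-2,0],[0,0,0]],[0.5,[-0.6,-5.5,0],[0,0,0]],[0.5,[-1.2,-9,0],[0,0,0]],[0.5,[-1.8,-12.5,0],[0,0,0]],[0.5,[-2.4,-16,0],[0,0,0]]]'
python3 -m handwheel '[[0.5,[-0.4,-3.5,0],[0,0,0]],[0.5,[-0.8,-7,0],[0,0,0]],[0.5,[-0.8,-10.5,0],[0,0,0]],[0.5,[-0.8,-13.5,0],[0,0,0]],[0.5,[-0.8,-15,0],[0,0,0]]]'
python3 -m handwheel '[[0.5,[0,0,-1],[0,0,0]],[0.5,[0,0,-4],[0,0,0]],[0.5,[0,0,-7],[0,0,0]],[0.5,[0,0,-10],[0,0,0]],[0.5,[0,0,-10.9],[0,0,0]]]'
python3 -m handwheel '[[0.5,[0,0,0],[0,0,0]],[0.5,[0,0,0],[0,0,0]]]'
```

```text
time_s: 18.6
tool_pos: [0.422, -0.1054, 0.1388]
tcp_rot: [-0.5, 0.501, -0.5, 0.499]
force: [0.8, 0.6, 0.0]
gripper_width: 0.0391
time_s: 19.1
tool_pos: [0.4145, -0.256, 0.1388]
tcp_rot: [0.5, -0.5, 0.501, -0.5]
force: [-0.2, -0.2, 0.0]
gripper_width: 0.0389
time_s: 19.6
tool_pos: [0.4133, -0.2519, 0.0277]
tcp_rot: [0.5, -0.501, 0.501, -0.498]
force: [0.2, 0.7, -0.0]
gripper_width: 0.0389
time_s: 19.8
tool_pos: [0.4155, -0.2541, 0.0315]
tcp_rot: [0.5, -0.5, 0.5, -0.5]
force: [-0.0, -0.9, 0.5]
gripper_width: 0.0388
```

```bash
python3 -m handwheel '[[0.5,[0,0,-0.2],[0,0,0]],[0.5,[0,0,-0.4],[0,0,0]],[0.5,[0,0,-0.55],[0,0,0]],[0.5,[0,0,-0.65],[0,0,0]],[0.5,[0,0,-0.65],[0,0,0]]]'
python3 -m handwheel '[[0.5,[0,0,-0.05],[0,0,0]],[0.5,[0,0,-0.05],[0,0,0]]]'
```

```text
time_s: 20.3
tool_pos: [0.4154, -0.2545, 0.0246]
tcp_rot: [0.5, -0.5, 0.5, -0.5]
force: [-0.5, 0.5, 0.4]
gripper_width: 0.0387
time_s: 20.5
tool_pos: [0.4154, -0.2546, 0.0245]
tcp_rot: [-0.5, 0.5, -0.5, 0.5]
force: [-3.4, 1.4, 14.1]
gripper_width: 0.0389
```

```bash
python3 -m handwheel '[[0.1,[0,0,0],[0,0,0]],[-0.12,[0,0,0],[0,0,0]],[-0.12,[0,0,0],[0,0,0]],[-0.12,[0,0,0.4],[0,0,0]],[-0.12,[0,0,1],[0,0,0]]]'
python3 -m handwheel '[[-0.12,[0,0,3],[0,0,0]],[-0.12,[0,0,7],[0,0,0]],[-0.12,[0,0,11],[0,0,0]],[-0.43,[0,3,14],[0,0,0]],[-0.43,[0,7.5,14],[0,0,0]]]'
python3 -m handwheel '[[-0.6,[0.6,5,0],[0,0,0]],[-0.6,[1.2,10,0],[0,0,0]],[-0.6,[1.8,15,0],[0,0,0]],[-0.6,[2.4,20,0],[0,0,0]],[-0.6,[3,24,0],[0,0,0]]]'
python3 -m handwheel '[[-0.6,[0.6,5,0],[0,0,-0.05]],[-0.6,[1.2,10,0],[0,0,-0.1]],[-0.6,[1.8,15,0],[0,0,-0.15]],[-0.6,[2.4,18,0],[0,0,-0.189]],[-0.6,[2.9,21,0],[0,0,-0.189]]]'
python3 -m handwheel '[[-0.6,[0,0,0],[0,0,0]],[-0.6,[0,0,0],[0,0,0]]]'
python3 - <<'E'
from h import *
c=snap('side'); W=cloud(c); s=env.read_state(); print(s['tool_pos'],s['tcp_rot'],s['force'],s['q'])
p=W.reshape(-1,3); p=p[(np.hypot(p[:,0]-.475,p[:,1]-.27)<.16)&(p[:,2]>.063)&(p[:,2]<.078)]
print(cv2.minAreaRect(p[:,:2].astype(np.float32)*1000))
cv2.imwrite('pics/side5.png',c['image'][:,:,::-1])
E
```

```text
time_s: 21.0
tool_pos: [0.4151, -0.2543, 0.0341]
tcp_rot: [-0.5, 0.5, -0.5, 0.5]
force: [-0.4, 0.4, 0.2]
gripper_width: 0.0513
time_s: 21.5
tool_pos: [0.4175, -0.1807, 0.1783]
tcp_rot: [-0.5, 0.499, -0.498, 0.503]
force: [1.5, 0.4, -0.6]
gripper_width: 0.0639
time_s: 22.0
tool_pos: [0.445, 0.0629, 0.1746]
tcp_rot: [0.501, -0.5, 0.499, -0.5]
force: [0.6, 0.4, -0.5]
gripper_width: 0.0726
time_s: 22.5
tool_pos: [0.4741, 0.2726, 0.1745]
tcp_rot: [-0.451, 0.451, -0.545, 0.545]
force: [0.7, -0.9, 0.0]
gripper_width: 0.0728
time_s: 22.7
tool_pos: [0.4739, 0.2708, 0.1741]
tcp_rot: [-0.451, 0.451, -0.544, 0.544]
force: [-1.0, -0.3, 0.8]
gripper_width: 0.0729
[0.47388433 0.27011754 0.17402191] [ 0.45081839 -0.45111512  0.54463845 -0.54463464] [-0.04277073 -0.24956271 -0.46702047] [ 4.75384667e-01  2.13391492e-01  2.07341923e+00 -1.12309786e-04
  8.55192969e-01  6.63072997e-01]
((475.7552185058594, 270.80120849609375), (190.8959503173828, 232.5693817138672), 79.38513946533203)
```

View pics/side5.png

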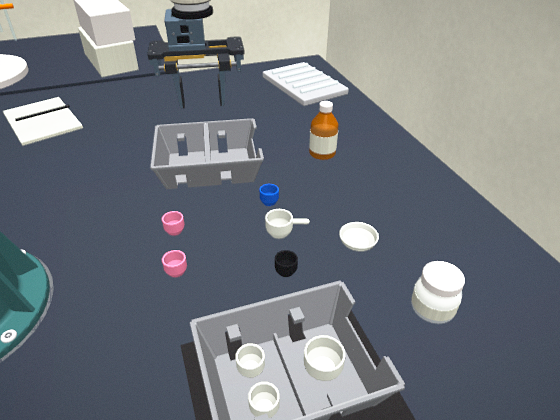

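```bash
python3 -m handwheel '[[-0.6,[0.05,0,-3],[0,0,0]],[-0.6,[0.05,0,-6],[0,0,0]],[-0.6,[0.05,0,-9],[0,0,0]],[-0.6,[0.05,0,-11],[0,0,0]],[-0.6,[0.05,0,-11.6],[0,0,0]]]' 45
python3 -m handwheel '[[0.2,[0,0,0],[0,0,0]],[0.6,[0,0,0],[0,0,0]],[0.9,[0,0,0],[0,0,0]],[0.95,[0,0,0],[0,0,0]],[0.95,[0,0,0],[0,0,0]]]' 45
python3 -m handwheel '[[0.95,[0,0,0],[0,0,0]],[0.95,[0,0,0],[0,0,0]],[0.95,[0,0,0],[0,0,0]]]' 45
```

```text
time_s: 23.25
tool_pos: [0.4736, 0.2689, 0.0563]
tcp_rot: [0.449, -0.452, 0.545, -0.545]
force: [0.9, -0.5, -0.3]
gripper_width: 0.0729
time_s: 23.75
tool_pos: [0.475, 0.2707, 0.0585]
tcp_rot: [-0.451, 0.451, -0.545, 0.545]
force: [0.1, -0.0, -0.7]
gripper_width: 0.0358
time_s: 24.05
tool_pos: [0.4748, 0.2706, 0.0579]
tcp_rot: [-0.451, 0.451, -0.545, 0.545]
force: [1.0, -1.4, 1.1]
gripper_width: 0.0118
```

```bash
python3 -m handwheel '[[0.95,[0,0,0.5],[0,0,0]],[0.95,[0,0,2],[0,0,0]],[0.95,[0,0,4],[0,0,0]],[0.95,[0,0,6],[0,0,0]],[0.95,[0,0,8],[0,0,0]]]' 50
python3 -m handwheel '[[0.95,[0,0,2],[0,0,0]],[0.95,[0,0,4],[0,0,0]],[0.95,[0,0,6],[0,0,0]],[0.95,[0,0,7],[0,0,0]],[0.95,[0,0,7],[0,0,0]]]'
python3 - <<'E'
from h import *
c=snap('side'); s=env.read_state(); print(s['tool_pos'],s['tcp_rot'],s['force'],s['ft_torque'],s['gripper_width'])
cv2.imwrite('pics/side6.png',c['image'][:300,100:450,::-1])
E
```

```text
time_s: 24.55
tool_pos: [0.4747, 0.2706, 0.1397]
tcp_rot: [-0.451, 0.451, -0.545, 0.545]
force: [-0.2, 0.5, -4.0]
gripper_width: 0.0115
time_s: 25.05
tool_pos: [0.4754, 0.2709, 0.2097]
tcp_rot: [-0.452, 0.45, -0.545, 0.545]
force: [0.0, -0.4, -3.7]
gripper_width: 0.0117
[0.47481847 0.27063764 0.20845045] [-0.45125409  0.45049945 -0.5446375   0.54478435] [ 0.66984235 -0.36224095 -3.8936863 ] [-0.12823164  0.07807147  0.05786027] 0.011718751211263437
```

View pics/side6.png

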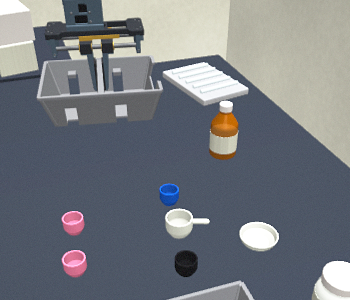

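```bash
python3 -m handwheel '[[0.95,[0,-1,0],[0,0,-0.06]],[0.95,[0,-3,0],[0,0,-0.18]],[0.95,[0,-5.5,0],[0,0,-0.3]],[0.95,[0,-8,0],[0,0,-0.42]],[0.95,[-0.2,-11,0],[0,0,-0.54]]]'
python3 -m handwheel '[[0.95,[0,-2.5,0],[0,0,-0.12]],[0.95,[0,-5,0],[0,0,-0.24]],[0.95,[-0.1,-7.5,0],[0,0,-0.36]],[0.95,[-0.2,-10,0],[0,0,-0.48]],[0.95,[-0.2,-12.5,0],[0,0,-0.6]]]'
python3 -m handwheel '[[0.95,[0,-2.5,0],[0,0,-0.12]],[0.95,[0,-5,0],[0,0,-0.24]],[0.95,[-0.1,-7.5,0],[0,0,-0.36]],[0.95,[-0.2,-10,0],[0,0,-0.48]],[0.95,[-0.2,-12.5,0],[0,0,-0.6]]]'
python3 -m handwheel '[[0.95,[0,-2.5,0],[0,0,-0.12]],[0.95,[0,-5,0],[0,0,-0.24]],[0.95,[-0.1,-7.5,0],[0,0,-0.36]],[0.95,[-0.2,-10,0],[0,0,-0.48]],[0.95,[-0.3,-12.5,0],[0,0,-0.6]]]'
python3 -m handwheel '[[0.95,[0,-2.5,0],[0,0,-0.12]],[0.95,[0,-5,0],[0,0,-0.24]],[0.95,[-0.1,-6.5,0],[0,0,-0.36]],[0.95,[-0.2,-7.1,0],[0,0,-0.48]],[0.95,[-0.3,-7.1,0],[0,0,-0.6]]]'
python3 -m handwheel '[[0.95,[0,0,0],[0,0,-0.02]],[0.95,[0,0,0],[0,0,-0.02]],[0.95,[0,0,0],[0,0,-0.02]]]'
cat > chk.py <<'E'
from h import *
import sys
zo=float(sys.argv[1])  # upper underside height
s=env.read_state(); print(s['tool_pos'],s['tcp_rot'],s['force'],s['q'])
for k in('top','side'):
    c=snap(k); W=cloud(c).reshape(-1,3); cv2.imwrite('pics/%s_%s.png'%(k,sys.argv[2]),c['image'][:,:,::-1])
    for n,h in(('low',.07),('up',zo+.07)):
        p=W[(np.hypot(W[:,0]-.463,W[:,1]+.285)<.155)&(abs(W[:,2]-h)<.008)]
        if len(p)>20: print(k,n,len(p),cv2.minAreaRect(p[:,:2].astype(np.float32)*1000),p.min(0).round(3),p.max(0).round(3))
E
python3 chk.py 0.15 c1
```

```text
time_s: 25.6
tool_pos: [0.4721, 0.1597, 0.2068]
tcp_rot: [0.287, -0.288, 0.646, -0.646]
force: [-0.1, -0.8, -2.9]
gripper_width: 0.0114
time_s: 26.1
tool_pos: [0.4698, 0.0346, 0.2068]
tcp_rot: [0.083, -0.085, 0.702, -0.702]
force: [0.8, -0.3, -3.2]
gripper_width: 0.0118
time_s: 26.6
tool_pos: [0.4679, -0.0903, 0.2068]
tcp_rot: [-0.128, 0.127, 0.696, -0.696]
force: [0.3, 0.5, -3.1]
gripper_width: 0.0119
time_s: 27.1
tool_pos: [0.465, -0.2152, 0.2068]
tcp_rot: [-0.328, 0.327, 0.627, -0.627]
force: [0.6, 0.6, -2.6]
gripper_width: 0.0118
time_s: 27.6
tool_pos: [0.4621, -0.2859, 0.2066]
tcp_rot: [0.499, -0.497, -0.502, 0.502]
force: [-0.2, -0.3, -2.4]
gripper_width: 0.0118
time_s: 27.9
tool_pos: [0.4626, -0.2851, 0.2075]
tcp_rot: [0.501, -0.501, -0.499, 0.499]
force: [0.6, -0.2, -3.5]
gripper_width: 0.0118
[ 0.46260974 -0.28511079  0.20749106] [ 0.50110409 -0.50060131 -0.49909669  0.49919487] [ 0.55861795 -0.15317552 -3.48405718] [-5.95215660e-01  1.61094019e-01  2.06208690e+00 -8.88178851e-07
  9.19136207e-01  2.54979137e+00]
top low 600 ((461.88421630859375, -245.93154907226562), (233.5454559326172, 109.56639099121094), 1.380976676940918) [ 0.346 -0.304  0.062] [ 0.578 -0.193  0.076]
top up 1614 ((462.5738525390625, -283.21319580078125), (182.49774169921875, 231.5378875732422), 89.6153335571289) [ 0.347 -0.375  0.212] [ 0.579 -0.192  0.228]
side low 1773 ((439.8200378417969, -322.01123046875), (131.22218322753906, 287.9130859375), 56.9294548034668) [ 0.347 -0.378  0.062] [ 0.579 -0.193  0.073]
side up 5047 ((463.8848876953125, -284.7298278808594), (184.64146423339844, 232.8249969482422), 89.72926330566406) [ 0.347 -0.377  0.212] [ 0.58  -0.192  0.228]
```

View pics/top_c1.png

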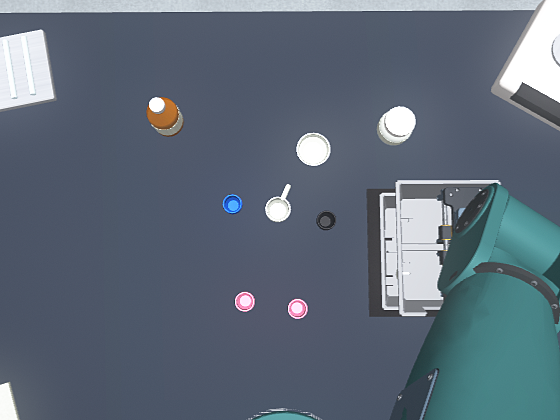

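View pics/side_c1.png

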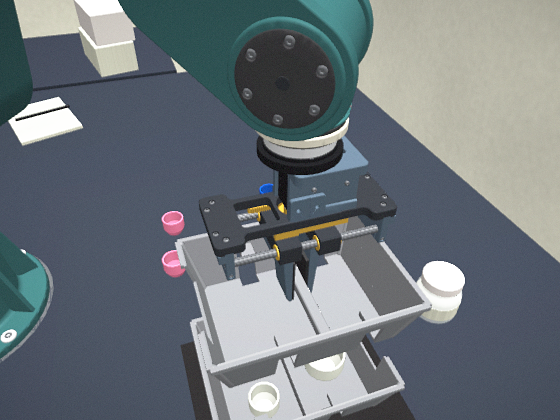

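```bash
python3 -m handwheel '[[0.95,[0,-0.1,-1],[0,0,0]],[0.95,[0,-0.1,-3],[0,0,0]],[0.95,[0,-0.1,-5],[0,0,0]],[0.95,[0,-0.1,-7],[0,0,0]],[0.95,[0,-0.1,-7],[0,0,0]]]'
python3 -m handwheel '[[0.95,[0,0,-0.8],[0,0,0]],[0.95,[0,0,-1.6],[0,0,0]],[0.95,[0,0,-2.1],[0,0,0]],[0.95,[0,0,-2.4],[0,0,0]],[0.95,[0,0,-2.4],[0,0,0]]]'
python3 -m handwheel '[[0.95,[0,0,0],[0,0,0]],[0.95,[0,0,0],[0,0,0]]]'
python3 chk.py 0.054 c2
```

```text
time_s: 28.5
tool_pos: [0.4613, -0.2854, 0.1351]
tcp_rot: [0.503, -0.5, -0.498, 0.499]
force: [-0.2, -0.5, -2.9]
gripper_width: 0.0119
time_s: 29.0
tool_pos: [0.4627, -0.2864, 0.1137]
tcp_rot: [0.502, -0.501, -0.498, 0.498]
force: [0.1, 0.5, -3.0]
gripper_width: 0.0115
time_s: 29.2
tool_pos: [0.463, -0.2865, 0.1143]
tcp_rot: [-0.501, 0.502, 0.498, -0.498]
force: [-0.3, -0.8, -2.0]
gripper_width: 0.0117
[ 0.46295915 -0.28654673  0.1142807 ] [-0.50139843  0.50180891  0.49843668 -0.49834558] [-0.27620988 -0.77736038 -1.99710562] [-5.97049040e-01  3.08384766e-01  2.09319915e+00  2.36928840e-05
  7.39414324e-01  2.55095120e+00]
top low 1530 ((461.6073303222656, -249.27017211914062), (111.43730163574219, 230.3688507080078), 89.54437255859375) [ 0.347 -0.305  0.062] [ 0.577 -0.193  0.078]
top up 1474 ((462.64508056640625, -284.9030456542969), (182.6956024169922, 232.245361328125), 89.51901245117188) [ 0.347 -0.377  0.116] [ 0.579 -0.193  0.132]
side low 3063 ((463.411865234375, -287.97479248046875), (179.03541564941406, 232.67747497558594), 89.4844970703125) [ 0.347 -0.378  0.062] [ 0.579 -0.197  0.078]
side up 4043 ((464.04815673828125, -285.5181579589844), (184.19931030273438, 232.6404571533203), 89.59451293945312) [ 0.347 -0.378  0.116] [ 0.58  -0.193  0.132]
```

```bash
python3 -m handwheel '[[0.95,[0,0,-0.2],[0,0,0]],[0.95,[0,0,-0.35],[0,0,0]],[0.95,[0,0,-0.45],[0,0,0]],[0.95,[0,0,-0.5],[0,0,0]],[0.95,[0,0,-0.5],[0,0,0]]]'
python3 -m handwheel '[[0.95,[0,0,-0.05],[0,0,0]],[0.95,[0,0,-0.1],[0,0,0]],[0.95,[0,0,-0.1],[0,0,0]]]'
python3 -c "from h import *;s=env.read_state();print(s['tool_pos'],s['force'],s['ft_torque'])"
```

```text
time_s: 29.8
tool_pos: [0.4628, -0.2864, 0.1088]
tcp_rot: [0.502, -0.502, -0.498, 0.498]
force: [0.7, -0.6, -2.9]
gripper_width: 0.0116
time_s: 30.1
tool_pos: [0.4628, -0.2865, 0.108]
tcp_rot: [-0.502, 0.502, 0.498, -0.498]
force: [0.8, 0.6, -2.5]
gripper_width: 0.0115
[ 0.46281222 -0.28646565  0.10796276] [ 0.75114651  0.58632873 -2.54735958] [0.10554645 0.12698559 0.00877729]
```

```bash
python3 -m handwheel '[[0.95,[0,0,-0.05],[0,0,0]],[0.95,[0,0,-0.05],[0,0,0]]]'
python3 -m handwheel '[[0.95,[0,0,-0.05],[0,0,0]],[0.95,[0,0,-0.05],[0,0,0]]]'
```

```text
time_s: 30.3
tool_pos: [0.4629, -0.2865, 0.1078]
tcp_rot: [-0.502, 0.502, 0.498, -0.498]
force: [-3.1, 1.2, 3.8]
gripper_width: 0.0119
time_s: 30.5
tool_pos: [0.463, -0.2865, 0.1077]
tcp_rot: [-0.502, 0.502, 0.498, -0.498]
force: [-5.1, 3.3, 12.9]
gripper_width: 0.0115
```

```bash
python3 -m handwheel '[[0.7,[0,0,0],[0,0,0]],[0.3,[0,0,0],[0,0,0]],[-0.1,[0,0,0],[0,0,0]],[-0.3,[0,0,0],[0,0,0]],[-0.3,[0,0,0.3],[0,0,0]]]'
python3 -m handwheel '[[-0.3,[0,0,2],[0,0,0]],[-0.3,[0,0,5],[0,0,0]],[-0.3,[0,0,9],[0,0,0]],[-0.3,[0,0,13],[0,0,0]],[-0.3,[0,3,14],[0,0,0]]]'
python3 -m handwheel '[[-0.3,[0,4,0],[0,0,0]],[-0.3,[0,9,0],[0,0,0]],[-0.3,[0,14,0],[0,0,0]],[-0.3,[0,19,0],[0,0,0]],[-0.3,[0,23,0],[0,0,0]]]'
python3 -m handwheel '[[-0.3,[0,4,0],[0,0,0]],[-0.3,[0,9,0],[0,0,0]],[-0.3,[0,14,0],[0,0,0]],[-0.3,[0,19,0],[0,0,0]],[-0.3,[0,23,0],[0,0,0]]]'
python3 -m handwheel '[[-0.3,[0,0,0],[0,0,0]],[-0.3,[0,0,0],[0,0,0]]]'
python3 chk.py 0.05 c3
python3 - <<'E'
from h import *
for k in('top','side'):
    W=cloud(env.capture(k)).reshape(-1,3)
    m=(np.hypot(W[:,0]-.463,W[:,1]+.285)<.155)&(abs(W[:,2]-.12)<.006); p=W[m]
    A=np.c_[p[:,:2]-[.463,-.2855],np.ones(len(p))]; print(k,'rim plane slopes,z',np.linalg.lstsq(A,p[:,2],rcond=None)[0])
    print('end counts -x,+x (notch = few in middle)',[(abs(p[:,1]+.2855)<.035)[ (p[:,0]<.357) if s<0 else (p[:,0]>.568)].sum() for s in(-1,1)])
E
```

```text
time_s: 31.0
tool_pos: [0.4626, -0.2863, 0.1097]
tcp_rot: [0.502, -0.501, -0.498, 0.498]
force: [0.1, 0.3, -0.7]
gripper_width: 0.0428
time_s: 31.5
tool_pos: [0.4646, -0.2588, 0.2547]
tcp_rot: [-0.5, 0.504, 0.498, -0.497]
force: [-1.0, 0.2, -0.3]
gripper_width: 0.0598
time_s: 32.0
tool_pos: [0.4623, -0.0242, 0.2503]
tcp_rot: [-0.501, 0.502, 0.499, -0.498]
force: [0.9, -0.2, -1.1]
gripper_width: 0.0592
time_s: 32.5
tool_pos: [0.4654, 0.0573, 0.2412]
tcp_rot: [-0.504, 0.47, 0.531, -0.494]
force: [0.2, 0.3, -0.5]
gripper_width: 0.0594
time_s: 32.7
tool_pos: [0.4653, 0.0566, 0.2413]
tcp_rot: [-0.504, 0.47, 0.53, -0.494]
force: [0.7, -0.4, 0.7]
gripper_width: 0.0595
[0.46534085 0.05661856 0.24128302] [-0.50365946  0.47006459  0.5304654  -0.49393612] [ 0.70418284 -0.40775365  0.6759361 ] [ 0.03318569 -0.01881244  2.18588512  0.08487272  0.97270931  3.07631945]
top low 1503 ((461.3954772949219, -282.3045959472656), (178.215087890625, 230.2026824951172), 89.47238159179688) [ 0.346 -0.372  0.062] [ 0.577 -0.193  0.078]
top up 2519 ((461.78363037109375, -286.2131652832031), (185.1761932373047, 231.60365295410156), 89.5855712890625) [ 0.346 -0.378  0.112] [ 0.578 -0.193  0.127]
side low 3513 ((463.6993408203125, -285.9122314453125), (183.67100524902344, 232.95028686523438), 89.61373138427734) [ 0.347 -0.378  0.062] [ 0.58  -0.194  0.078]
side up 5608 ((463.8992919921875, -285.4467468261719), (184.2965087890625, 232.68455505371094), 89.54578399658203) [ 0.347 -0.378  0.112] [ 0.58  -0.193  0.123]
top rim plane slopes,z [-0.00092953  0.00313019  0.11978586]
end counts -x,+x (notch = few in middle) [np.int64(0), np.int64(161)]
side rim plane slopes,z [-0.00196284 -0.0026616   0.11911488]
end counts -x,+x (notch = few in middle) [np.int64(0), np.int64(373)]
```

View pics/side_c3.png

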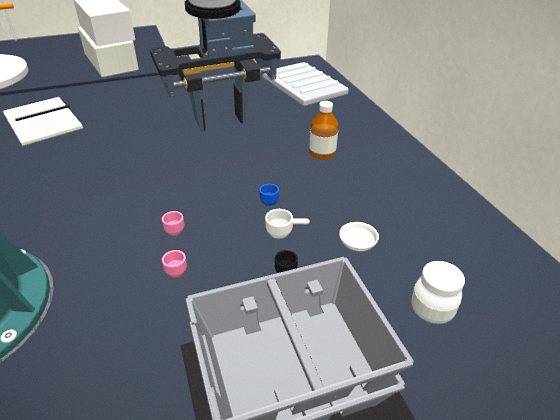

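View pics/top_c3.png

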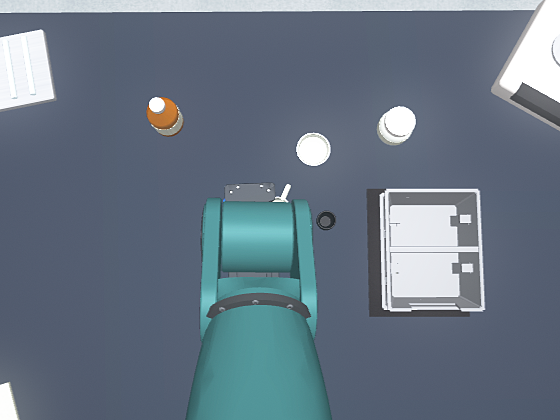

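```bash
python3 -m handwheel '[[-0.3,[0,0,0],[0,0,0.05]],[-0.3,[0,-1,0],[0,0,0.15]],[-0.3,[0,-1,0],[0,0,0.25]],[-0.3,[0,-1,0],[0,0,0.25]],[-0.3,[0,-1,0],[0,0,0.25]]]'
python3 - <<'E'
from h import *
s=env.read_state(); print(s['q'],np.abs(s['joint_velocities']).max(),s['force'])
c=env.capture('side'); W=cloud(c)
for t in('casserole','dish','reagent_bottle','sample_jar'):
    r=env.cut_out('side',t)
    if r: p=W[r[0]['region']]; print(t,np.nanpercentile(p,2,axis=0).round(3),np.nanpercentile(p,98,axis=0).round(3))
env.close_job(); print('closed')
E
```

```text
time_s: 33.4
tool_pos: [0.4653, 0.0471, 0.2415]
tcp_rot: [-0.439, 0.401, 0.585, -0.552]
force: [0.5, 0.9, -0.1]
gripper_width: 0.0597
[ 0.01344477 -0.01236892  2.17922012  0.08246072  0.99122802  2.81092529] 0.003068928013057377 [ 0.48431574  0.92294665 -0.06965583]
casserole [ 0.527 -0.017  0.005] [0.597 0.033 0.039]
dish [ 0.65  -0.101  0.002] [ 0.713 -0.035  0.023]
reagent_bottle [0.714 0.21  0.005] [0.769 0.249 0.13 ]
sample_jar [ 0.692 -0.276  0.006] [ 0.75  -0.218  0.076]
the job is handed in; nothing more can be done
closed
```

The job is done and handed in at about 34 s on the robot's clock. All three white crucibles are packed and the empty tote is stacked on top, turned half round. No verdict is reported, so this rests on my own checks.

- **Crucibles:** The large one is in the compartment at the cut-away end and the two small ones are in the other. Each was lowered until it touched the floor, with a contact force of 11–16 N, and then released. All three stood upright in the picture taken before stacking. After that the upper tote hid them, so I could not see them again.
- **Upper tote:**
  - **Position:** Its centre is within about 1 mm of the lower tote's by the side camera (the top camera shows up to 4 mm), and its yaw agrees within about 0.2°.
  - **Level:** The rim is 119–120 mm up (120 mm expected on the lugs), and the slopes are at most 0.003, so it is level.
  - **Direction:** The cut-away end lies over the lower tote's full-height end.
- **Things to leave:** In the side camera, the casserole, dish, bottle and jar measure within about 2–4 mm of where they started, which is within its error; the casserole's handle end was cut off in the last reading.
- **Robot:** The gripper is open, well clear and touching nothing.

**Near a limit:** On the way out, the last joint came to 3.076 rad against its 3.08 limit, and the arm stopped there with a small tilt. I turned it back to 2.81 rad before handing in. I saw no reading past the limit, but I only read the joint at rest.

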